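Draw out the saw bench length gauge and hold it at the flag

TASK

The saw operator needs the length gauge set and held: first lift the aluminium tube offcut out of the gauge's way and put it in the red scrap bin, before moving the gauge arm. Then squeeze the red lock button on the gauge's black grip to release the arm, draw the arm out until its red pointer stands within the width of the yellow flag on the scale, and finish while holding it there with the button still squeezed, because a spring pulls the arm back. Leave the yellow flag where it is set and do not knock the pen pot or the mitre gauge about.

Things in the scene. Friction and masses are not known exactly. Their poses are not given: they have to be found in the camera images.
- gauge: Length gauge, bolted down: dark base plate 160 x 525 x 12 mm (x -60 to 100, y -300 to 225 mm) with an aluminium outer tube 52 wide, strapped on its rear half, all under 60 mm high. Origin at bench height under the tube's axis, 25 mm ahead of its mouth. The arm slides out along +y; +x points to the scale and flag side; z up. Steel lock catch at x 25 to 42, y 11 to 21, 55 mm high.
- stop_arm (a joint): Extension of the telescoping arm, m: 0 = shut and locked (start), up to 0.18 along the gauge's +y. Steel bar 26 x 24 mm; dark stop plate 62 wide, 58 mm high above the bench, 42 mm ahead of the grip's axis. Locked it has 1 mm of play, up to 4 mm under a 40 N pull. Released, it moves against a return spring of 4 to 7 N and slides back when let go.
- grip: The upright black grip on the arm, 26 mm across (gauge x), 28 mm along the slide (gauge y), 82 mm tall; its origin is the centre of its foot, 44 mm above the bench, so its top is 126 mm above the bench. Axes as the gauge's. It moves with the arm, starting at gauge x = 0, y = 30 mm.
- lock_button (a joint): Travel of the red lock button, m: 0 = out (locked), 0.006 = fully pressed; the arm is free from about 0.005. Spring 2 N rising to 8 N. It moves to the gauge's -x, into the grip: pinch the grip across gauge x, one finger on the button, the other on the opposite face. Width over both: 36 mm out, 30 mm pressed.
- button_face (a point): Middle of the red button's outer face, which looks to the gauge's +x; the face is 26 mm wide (along the slide) and 48 mm tall, centred 97 mm above the bench (73 to 121 mm). At the start it is 22.5 mm from the grip's axis.
- pointer_tip (a point): Tip of the thin red pointer that moves with the arm, beside the scale, 77 mm to +x of the grip's axis, 22 mm above the bench. Axes as the gauge's.
- flag_mark (a point): Middle of the yellow flag's side that faces the pointer; the flag is 10 mm wide along the scale, 22 mm across, 20 mm high, standing on the base plate. Axes as the gauge's: the pointer is at the flag when both have the same y in the gauge's frame.
- flag (a joint): Position of the yellow flag along the scale in m, which equals the arm extension that brings the pointer to the flag's middle; it is stiff to move (15 N).
- offcut: Offcut of square aluminium tube, 30 x 30 mm and 60 mm long (along its y axis), about 80 g, lying on the gauge's base plate (12 mm above the bench) in front of the stop plate. Origin: centre of its underside; z up.
- offcut_center (a point): Centre of the offcut.
- scrap_bin: Red open scrap bin, fixed, 130 x 130 mm outside, 50 mm high, walls and floor 5 mm. Origin: centre of its underside, on the bench.
- parts_bin: Blue open bin of the same size with brass pins in it, fixed: leave it alone. Origin: centre of its underside.
- marker_pot: Pen pot, a bystander: white and green, 60 mm across, 100 mm high, with pens. Origin: centre of its underside.
- mitre_gauge: Mitre gauge, a bystander: dark round base 110 mm across with a grey upright fence 130 mm long, 62 mm high. Origin: centre of its underside.
Things that resemble listed ones, but are neither listed nor needed, are in the scene too. Of the things that look like the offcut, the largest one is meant. Of the things shaped like the scrap_bin, the red one is meant.

How it is judged:
By the outcome, as a careful person would: the job done as asked, in the order asked, and still so for the second after the job is handed in, while the arm keeps its last pose, push and grip.
It also fails if it takes over 50 s, if anything falls off the work surface, if the arm or the gripper's body presses on something with over 40 N, if the wrist force passes 120 N, or if a joint passes its speed limit or range.

ROBOT

A 6-joint arm with a two-finger parallel gripper is mounted at the origin on the work surface. World frame = base frame: x ahead of the robot, y to its left, z up, the work surface at z = 0. Lengths are in m, angles in rad, forces in N, time in s.
With the tool pointing down it reaches from about 0.325 to 0.9 m from the base axis. Payload 6.1 kg.
Tool frame: the origin (TCP) lies at the very end of the fingers, on their centre line; the grasp point (between the pads) lies 19 mm behind it (env.grasp_offset is the distance from the TCP to the grasp point, in m); z points along the fingers, y is the direction in which the jaws open and shut (so a half turn about z gives the same grasp; the last joint's range is limited). The gripper opens to 85 mm and grips with 20 to 120 N. Pads are 22 mm wide; open, the fingers measure 114 mm over their backs; the gripper's body (76 mm by 85 mm) begins 54 mm behind the grasp point. The pads swing forward as they close: fully open they stand 13 mm farther back than shut.
Start: joints at [1.223, 0.22, 1.526, -0, 1.395, -0.126], TCP at [0.137, 0.61, 0.231] pointing down, gripper open.
Joint ranges: [-2.98, 2.98], [-0.91, 2.08], [0.09, 2.57], [-1.24, 4.39], [0.2, 2.65], [-2.68, 2.68]. Speed limits (rad/s): [2.57, 2.57, 3.01, 3.14, 3.14, 3.14].

INTERFACE

Orientations are given as a unit quaternion [w, x, y, z].
In Python, from workcell import env gives the robot as it stands. Calls block until the motion is done:
- env.movep(position, orientation): joint-space move of the TCP to a pose.
- env.line_to(position, ori=None, max_speed=0.15, max_force=None): straight line of the TCP; ori=None keeps the orientation; max_speed is the mean speed in m/s. With max_force (N) it stops when the force on the tool has changed by that much, and returns True; else False.
- env.goto_joints(angles): joint-space move.
- env.command_gripper(opening, effort=None): finger opening in m; effort is the grip in N (None keeps the last); returns when the fingers have stopped.
- env.hold(seconds).
- env.inverse_kinematics(position, orientation): joint angles nearest the present ones, or None.
- env.observe(): the state.
- env.grab_frame(name): name is "scene" or "top"; returns a dict with "color" (400x640x3 uint8, red, green, blue), "fx", "fy", "cx", "cy" (pixels), "extrinsics" (4x4, takes a point from world to camera coordinates). Camera axes: x right, y down, z forward; pixel columns grow to the right and rows downward; lengths in m; the calibration is good to about 2 mm. A picture is of the moment at which its call begins. There is no depth.
A pose or a line that the arm cannot do raises env.PlanningError and nothing moves.
- env.close_job(): hands the job in, once; it reports no verdict.
The state is a dict: "clock": time; "joint_positions": joint angles; "joint_vel": joint speeds; "joint_efforts": joint torques, N m; "position": TCP position; "orientation": TCP orientation; "ft_force": force on the tool from outside, world axes, zero at the start; "ft_torque": the same for the moment, N m; "opening": finger opening in m.
Only numpy, scipy, OpenCV 4.12 (cv2) and the standard library are available. Lean on these libraries where they do the work, as an engineer would, in place of code of your own. Each camera call takes 0.05 s, during which the arm holds its last target.

## Working session

There is one attempt and no reset: what is moved stays moved. The work goes in short steps, each a Python script; the robot and the scene stay as the last script left them, time stands still between calls to the robot, and variables do not carry over. Pictures are saved under pics/ and viewed, and the job is handed in when it is done.

```bash
mkdir -p pics; ls; cat > h.py <<'E'
import numpy as np, cv2
from workcell import env
def snap(name,tag):
    f=env.grab_frame(name); cv2.imwrite(f'pics/{tag}.png',f['color'][:,:,::-1]); np.savez(f'pics/{tag}.npz',**f); return f
def load(tag): return np.load(f'pics/{tag}.npz')
def ray(f,u,v,z):
    E=f['extrinsics'];R=E[:3,:3];t=E[:3,3];c=-R.T@t
    d=R.T@np.array([(u-f['cx'])/f['fx'],(v-f['cy'])/f['fy'],1.])
    return c+d*(z-c[2])/d[2]
def proj(f,p):
    E=f['extrinsics'];q=E[:3,:3]@np.asarray(p)+E[:3,3]
    return np.array([f['fx']*q[0]/q[2]+f['cx'],f['fy']*q[1]/q[2]+f['cy']])
def crop(tag,x0,y0,x1,y1,s,out):
    im=cv2.imread(f'pics/{tag}.png')[y0:y1,x0:x1]; cv2.imwrite(f'pics/{out}.png',cv2.resize(im,None,fx=s,fy=s,interpolation=cv2.INTER_CUBIC))
E
python3 - <<'E'
from h import *
for n in('top','scene'):
    f=snap(n,n+'0'); E=f['extrinsics']; print(n,f['fx'],f['cx'],f['cy'],-E[:3,:3].T@E[:3,3],E[:3,:3].round(3).tolist())
o=env.observe();print(o)
E
```

```text
pics
top 453.17268406464115 322.71558042433264 200.55693980743888 [0.43846358 0.19943665 1.22898022] [[0.019, -1.0, -0.02], [-0.993, -0.017, -0.118], [0.117, 0.022, -0.993]]
scene 377.55483060822803 314.45593147999415 196.17384961787567 [1.26088443 0.40431951 0.75758617] [[-0.266, 0.964, 0.005], [0.648, 0.183, -0.739], [-0.713, -0.193, -0.674]]
{'clock': 0.1, 'joint_positions': array([ 1.22290078e+00,  2.21150486e-01,  1.52746879e+00,  2.20204711e-05,
        1.39470361e+00, -1.26105114e-01]), 'joint_vel': array([-5.20564884e-04, -3.21598587e-03, -2.53544386e-03,  6.76754676e-05,
        1.79308069e-04, -1.75775740e-04]), 'joint_efforts': array([ 5.77170922e-04, -4.98241711e+01, -3.90547514e+01, -1.32436458e-04,
        5.62541085e-03,  4.40127098e-05]), 'position': array([0.13730273, 0.60918796, 0.23032142]), 'orientation': array([-2.13653389e-04,  1.10669947e-01,  9.93856838e-01, -8.38385569e-04]), 'ft_force': array([-0.10510808,  0.22309852, -0.41512764]), 'ft_torque': array([-0.07382847, -0.02515062, -0.03203404]), 'opening': 0.08515230471489506}
```

View pics/top0.png

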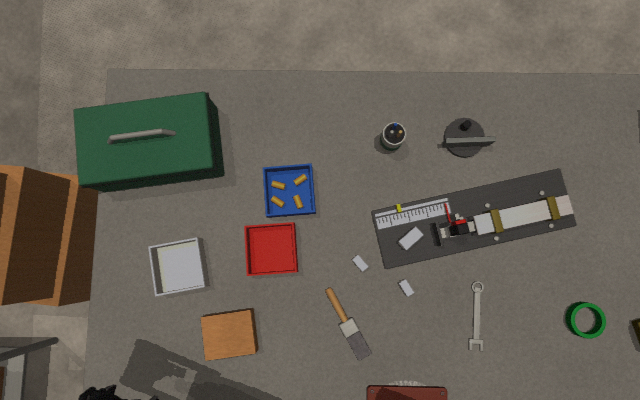

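View pics/scene0.png

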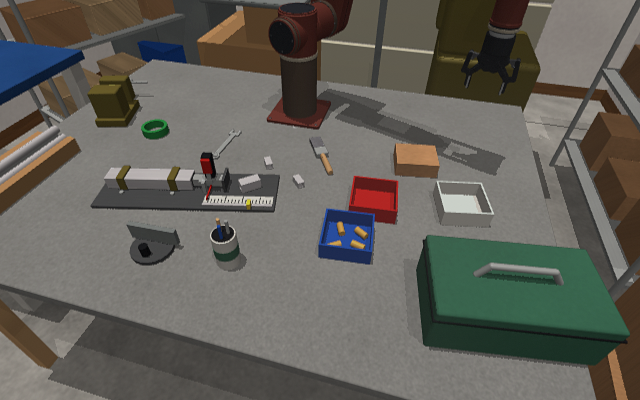

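Offcut lookalikes in the top view are at (411,238), (360,263) and (406,288). The one at (411,238) is the largest and lies on the base plate in front of the stop plate, so it fits. Of the bins, the red one is at (271,249); blue is (289,190) and white (177,266). I'll confirm with an enlarged crop.

```bash
python3 - <<'E'
from h import *
crop('top0',340,160,600,310,3,'c1')
crop('scene0',85,140,325,215,3.3,'c2')
E
```

```text
(no output)
```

View pics/c1.png

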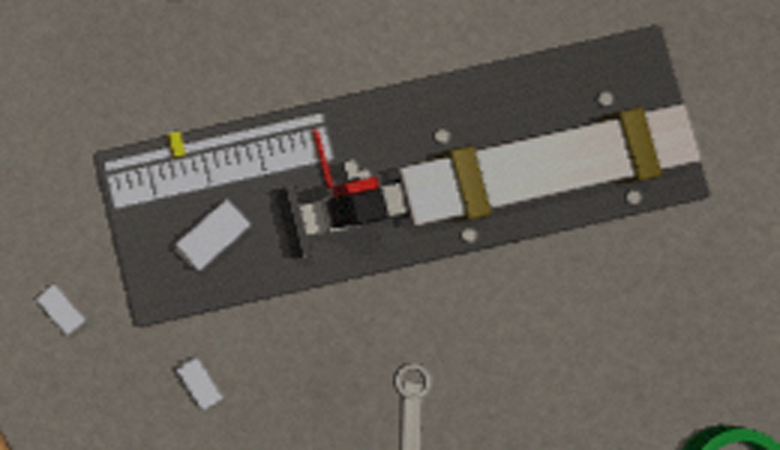

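View pics/c2.png

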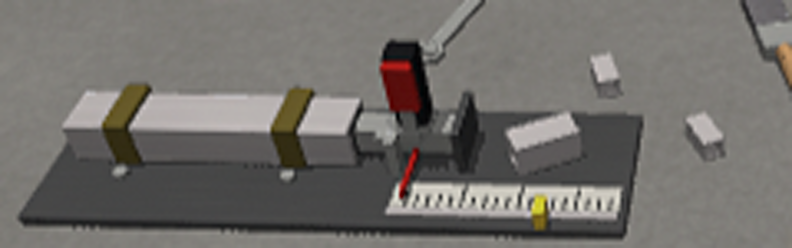

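```bash
cat > loc.py <<'E'
from h import *
from scipy.spatial.transform import Rotation as Ro
def gauge(f):
    im=f['color']; hsv=cv2.cvtColor(im,cv2.COLOR_RGB2HSV)
    m=((hsv[:,:,2]<75)).astype(np.uint8); m[:165]=0;m[275:]=0;m[:,:365]=0;m[:,585:]=0
    m=cv2.morphologyEx(m,cv2.MORPH_OPEN,np.ones((3,3),np.uint8))
    c=np.vstack([k for k in cv2.findContours(m,0,2)[0] if cv2.contourArea(k)>100])
    h=cv2.convexHull(c); q=cv2.approxPolyDP(h,10,True)[:,0].astype(float)
    return q
E
python3 - <<'E'
from loc import *
f=load('top0'); q=gauge(f); print(q)
P=np.array([ray(f,*p,0.012)[:2] for p in q]); print(P.round(4))
for i in range(len(P)): print(np.linalg.norm(P[i]-P[i-1]))
im=f['color'].astype(int); hsv=cv2.cvtColor(f['color'],cv2.COLOR_RGB2HSV)
# offcut
m=(hsv[:,:,2]>115)&(hsv[:,:,1]<50); 
n,l,s,c=cv2.connectedComponentsWithStats(m.astype(np.uint8))
for i in range(1,n):
    if 30<s[i,4]<3000 and s[i,0]>330 and s[i,1]>160: 
        r=cv2.minAreaRect(np.argwhere(l==i)[:,::-1].astype(np.float32)); print(s[i],c[i],r)
m=(hsv[:,:,0]>22)&(hsv[:,:,0]<35)&(hsv[:,:,1]>180)&(hsv[:,:,2]>100)
ys,xs=np.where(m[190:225,380:420]); print('flag',xs.min()+380,xs.max()+380,ys.min()+190,ys.max()+190)
m=(im[:,:,0]>100)&(im[:,:,1]<50)&(im[:,:,2]<50)
n,l,s,c=cv2.connectedComponentsWithStats(m.astype(np.uint8))
for i in range(1,n):
    if s[i,4]>4: print('red',s[i],c[i],cv2.minAreaRect(np.argwhere(l==i)[:,::-1].astype(np.float32)))
E
```

```text
[[559. 169.]
 [575. 225.]
 [384. 268.]
 [376. 233.]
 [410. 202.]]
[[ 0.6787 -0.4094]
 [ 0.5281 -0.4452]
 [ 0.4049  0.0607]
 [ 0.4972  0.0823]
 [ 0.5822 -0.0086]]
0.41230352002053455
0.15479665970254874
0.5207006244554326
0.09476914415385944
0.12448800906900086
[555 195  20  21 280] [564.27142857 204.97857143] ((564.4653930664062, 204.87307739257812), (20.172332763671875, 14.646866798400879), 74.74488067626953)
[401 198  47  13 134] [424.36567164 203.88059701] ((424.20001220703125, 203.90000915527344), (2.928560972213745, 47.07390213012695), 77.47119140625)
[499 200  52  29 950] [524.29368421 213.98      ] ((524.3772583007812, 213.95974731445312), (19.591304779052734, 49.06690979003906), 77.19573211669922)
[376 204  70  25 677] [410.58493353 216.16986706] ((410.39141845703125, 216.02484130859375), (11.196945190429688, 69.1035385131836), 77.125)
[375 210  22   7  60] [385.25       212.71666667] ((385.3117370605469, 212.65292358398438), (2.7116308212280273, 21.584583282470703), 77.47119140625)
[474 213  20  22 328] [483.55792683 223.32926829] ((483.676513671875, 223.20591735839844), (19
[... 1109 characters left out ...]
32)
[386 380  40   6 145] [406.44137931 382.91034483] ((405.5, 382.5), (39.0, 5.0), -0.0)
flag 396 400 204 211
red [445 204   6  18  31] [447.41935484 213.29032258] ((447.38238525390625, 212.52943420410156), (17.70509910583496, 1.9402846097946167), 75.96376037597656)
red [455 219  11   5  36] [460.58333333 221.19444444] ((460.2500305175781, 221.25), (3.3339743614196777, 10.198039054870605), 78.69007110595703)
red [ 245  223   52   53 2258] [271.55890168 248.93046944] ((270.1748046875, 248.6217041015625), (49.689693450927734, 49.75621032714844), 86.18592071533203)
red [402 390   3   4   5] [402.8 391.2] ((402.25006103515625, 391.25006103515625), (2.1213202476501465, 2.8284268379211426), 45.0)
```

```bash
cat >> loc.py <<'E'
def fit(L,W):
    L=np.array(L);W=np.array(W);l=L-L.mean(0);w=W-W.mean(0)
    th=np.arctan2((l[:,0]*w[:,1]-l[:,1]*w[:,0]).sum(),(l*w).sum())
    R=np.array([[np.cos(th),-np.sin(th)],[np.sin(th),np.cos(th)]])
    t=W.mean(0)-R@L.mean(0); return th,t,R
E
python3 - <<'E'
from loc import *
f=load('top0'); s=load('scene0')
C=[(340+97/3-.3,160+152/3-.3),(340+658/3-.3,160+27/3-.3),(340+709/3-.3,160+195/3-.3),(340+137/3-.3,160+325/3-.3)]
L=[(.1,.225),(.1,-.3),(-.06,-.3),(-.06,.225)]
W=[ray(f,*c,.012)[:2] for c in C]
th,t,R=fit(L,W); print('th',th,'t',t); print([ (R@l+t-w).round(4).tolist() for l,w in zip(np.array(L),W)])
# scene corners
C2=[(85+640/3.3,140+116/3.3),(85+625/3.3,140+233/3.3),(85+20/3.3,140+218/3.3)]
L2=[(-.06,.225),(.1,.225),(.1,-.3)]
W2=[ray(s,*c,.012)[:2] for c in C2]
th2,t2,R2=fit(L2,W2); print('scene th',th2,'t',t2,[ (R2@l+t2-w).round(4).tolist() for l,w in zip(np.array(L2),W2)])
def loc(f,u,v,z): return (R.T@(ray(f,u,v,z)[:2]-t)).round(4)
print('button', loc(f,460.5,221,.12),'pointer',loc(f,447.4,213,.022),loc(f,445.5,204,.022),'flag',loc(f,398.2,207.7,.032),'flag xs',loc(f,396,207,.032),loc(f,400,207,.032))
print('offcut world',ray(f,410.8,237.7,.042), 'local',loc(f,410.8,237.7,.042))
a=np.deg2rad(48.37)
r=((410.78,237.75),(11.6,22.75),48.37);B=cv2.boxPoints(r);Q=np.array([ray(f,*b,.042)[:2] for b in B]);print(Q.round(4),np.linalg.norm(Q-np.roll(Q,1,0),axis=1))
d=[Q[i]-Q[i-1] for i in range(4)];dl=max(d,key=np.linalg.norm);print('long axis deg',np.rad2deg(np.arctan2(dl[1],dl[0])))
im=s['color'];
hsv=cv2.cvtColor(im,cv2.COLOR_RGB2HSV)
m=(hsv[:,:,2]>95)&(hsv[:,:,1]<40); n,l,st,c=cv2.connectedComponentsWithStats(m.astype(np.uint8))
for i in range(1,n):
    if 30<st[i,4]<3000 and 200<c[i][0]<320 and 145<c[i][1]<200: print('scene blob',st[i],c[i])
b=ray(f,271,248.7,.05);print('bin',b, ray(f,271,248.7,0.02)); 
G=lambda x,y,z:np.r_[R@[x,y]+t,z]
print('pred scene: flag',proj(s,G(.077,.13,.03)),'btn',proj(s,G(.0225,.03,.097)),'griptop',proj(s,G(0,.03,.126)),proj(f,G(0,.03,.126)))
E
```

```text
th 0.23921848871962487 t [ 0.51447928 -0.14509591]
[[0.0005, 0.0039], [0.0032, -0.0033], [-0.0016, -0.0028], [-0.002, 0.0022]]
scene th 0.2394625005053641 t [ 0.51679596 -0.14348175] [[-0.0024, 0.0026], [0.0007, 0.0004], [0.0017, -0.0031]]
button [0.0179 0.0292] pointer [0.047 0.029] [0.0714 0.0279] flag [0.0888 0.1545] flag xs [0.0919 0.1597] [0.0896 0.1494]
offcut world [ 0.48518893 -0.00519613  0.042     ] local [0.0047 0.1429]
[[ 0.4761  0.0269]
 [ 0.5162 -0.0173]
 [ 0.494  -0.0372]
 [ 0.4541  0.007 ]] [0.02972137 0.05974364 0.02981575 0.05958961]
long axis deg -47.79213838574465
bin [0.44974691 0.35748756 0.05      ] [0.45003402 0.36150928 0.02      ]
pred scene: flag [241.19155603 199.08886076] btn [206.29174216 167.72698799] griptop [206.28726081 154.66184608] [462.73838259 228.09414363]
```

```bash
cat >> loc.py <<'E'
TH=.2393; T0=np.array([.5156,-.1443]); RG=np.array([[np.cos(TH),-np.sin(TH)],[np.sin(TH),np.cos(TH)]])
def G(x,y,z): return np.r_[RG@[x,y]+T0,z]
def LOC(f,u,v,z): return RG.T@(ray(f,u,v,z)[:2]-T0)
def quat(deg):
    a=np.deg2rad(deg); y=np.array([np.cos(a),np.sin(a),0]); z=np.array([0,0,-1.]); x=np.cross(y,z)
    q=Ro.from_matrix(np.c_[x,y,z]).as_quat(); return np.r_[q[3],q[:3]]
def best(p,deg):
    o=None
    j0=env.observe()['joint_positions']
    for d in (deg,deg+180,deg-180):
        j=env.inverse_kinematics(p,quat(d))
        if j is not None:
            c=np.abs(np.array(j)-j0).max()
            if o is None or c<o[0]: o=(c,d,np.array(j))
    return o
def st(tag=''):
    o=env.observe(); print(tag,'t',round(o['clock'],2),'p',o['position'].round(4),'F',o['ft_force'].round(1),'open',round(o['opening'],4))
    return o
E
python3 - <<'E'
from loc import *
p=[.485,-.005,.13]
b=best(p,42.2);print(b)
env.movep(p,quat(b[1])); st('above')
env.command_gripper(.062,30)
print(env.line_to([.485,-.005,.017],max_speed=.1,max_force=15)); st('down')
snap('top','top1')
env.command_gripper(.0,30); st('closed')
env.line_to([.485,-.005,.15],max_speed=.15); st('up')
snap('scene','scene1'); 
E
```

```text
(np.float64(1.3959807402278992), 42.2, array([-1.73079960e-01, -1.68883820e-02,  1.98189544e+00, -4.44089210e-16,
        1.17658560e+00, -9.09608904e-01]))
above t 2.62 p [ 0.4852 -0.0044  0.1302] F [-0.1  0.9 -0.6] open 0.0853
False
down t 4.28 p [ 0.4857 -0.0051  0.0177] F [-0.9  0.4 -0.1] open 0.062
closed t 4.72 p [ 0.4855 -0.0051  0.0175] F [-0.9 -1.2  2.8] open 0.0295
up t 5.75 p [ 0.4841 -0.0049  0.1488] F [ 1.  -0.4 -0.2] open 0.0291
```

View pics/scene1.png

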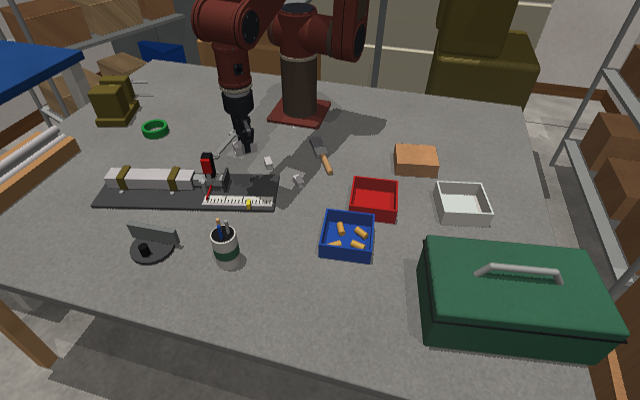

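The plate is now clear at (250,183), and the fingers stopped at 29 mm with something between them near (247,140). I'll carry it to the red bin.

```bash
python3 - <<'E'
from loc import *
crop('scene1',200,90,340,200,5,'c3')
p=[.45,.360,.15]
b=best(p,93.6);print(b)
env.movep(p,quat(b[1])); st('above bin'); 
print(env.line_to([.45,.360,.024],max_speed=.12,max_force=12)); st('down')
env.command_gripper(.055,30); st('open')
env.line_to([.45,.360,.19],max_speed=.2)
b=best(G(0,.03,.19),np.rad2deg(TH)); print(b)
env.movep(G(0,.03,.19),quat(b[1])); st('over grip')
snap('top','top2');f=snap('scene','scene2')
crop('scene2',180,60,420,240,3.3,'c4')
E
```

```text
(np.float64(0.711054653322528), 93.6, array([ 5.37922734e-01,  1.76313064e-01,  1.73522059e+00, -4.44089210e-16,
        1.23005899e+00, -1.09570545e+00]))
above bin t 7.17 p [0.4504 0.359  0.1498] F [ 0.2  0.6 -0.7] open 0.0292
False
down t 8.38 p [0.4508 0.3604 0.025 ] F [-0.6  0.4 -0.2] open 0.0292
open t 8.74 p [0.4503 0.3602 0.0245] F [ 0.  -0.2 -0.3] open 0.0553
(np.float64(0.9119680985226611), np.float64(13.710880037480601), array([-3.74043055e-01,  5.76830603e-03,  1.83931806e+00, -4.44089210e-16,
        1.29650629e+00, -6.13343055e-01]))
over grip t 11.47 p [ 0.5087 -0.1143  0.1899] F [ 0.1 -0.3 -0.4] open 0.0551
```

View pics/c4.png

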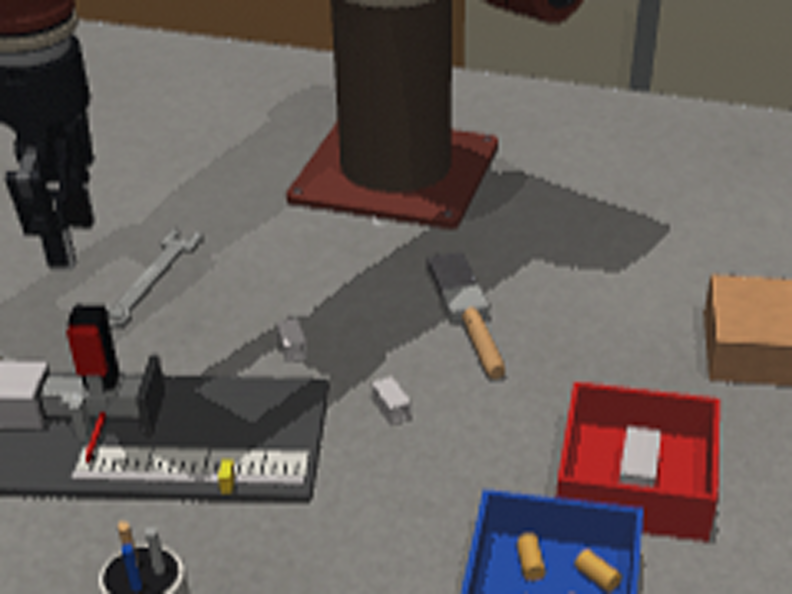

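View pics/top2.png

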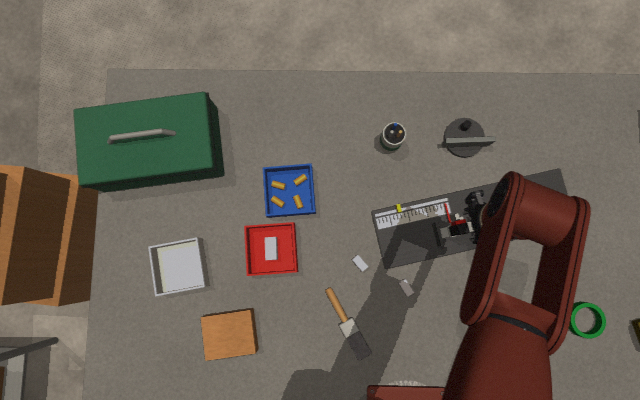

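Scene crop: the offcut lies on the floor of the red bin at (640,455). The gauge is clear and the arm is still shut. Next I'll pinch the grip and draw the arm.

```bash
python3 - <<'E'
from loc import *
print(env.line_to(G(.00175,.03,.075),max_speed=.1,max_force=10)); st('down')
env.command_gripper(.02,35); st('pinched')
r=env.line_to(G(.00175,.03+.06,.075),max_speed=.06,max_force=25); o=st('half'); print(r)
if not r:
    r=env.line_to(G(.00175,.03+.122,.075),max_speed=.06,max_force=25); print(r); o=st('far')
print('local',RG.T@(o['position'][:2]-T0), 'Flocal',RG.T@o['ft_force'][:2])
snap('top','top3');snap('scene','scene3')
crop('scene3',190,100,310,215,5,'c5');crop('top3',360,180,500,280,5,'c6')
E
```

```text
False
down t 12.87 p [ 0.5108 -0.115   0.0758] F [-0.2  0.1  0.5] open 0.0549
pinched t 13.22 p [ 0.5072 -0.1158  0.0761] F [-19.1  -2.8  16.8] open 0.029
half t 14.37 p [ 0.4931 -0.0584  0.0761] F [-19.6  -7.8  16.7] open 0.029
False
False
far t 15.55 p [0.4783 0.0018 0.0761] F [-19.7 -10.8  18.5] open 0.0289
local [-0.00160476  0.15080737] Flocal [-21.72218368  -5.82656199]
```

View pics/c5.png

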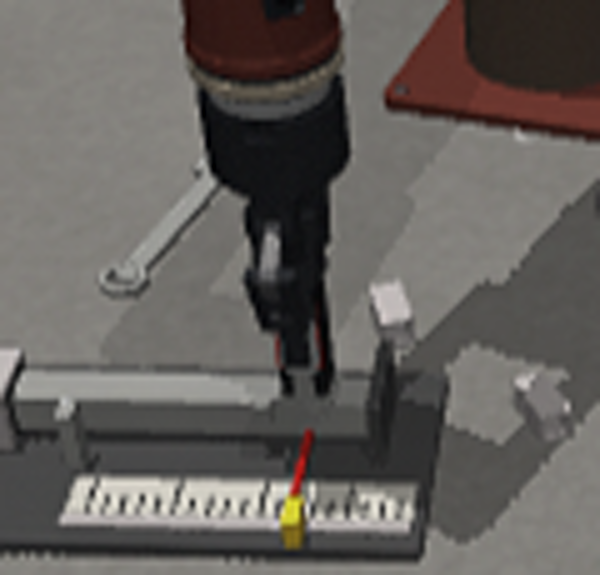

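View pics/c6.png

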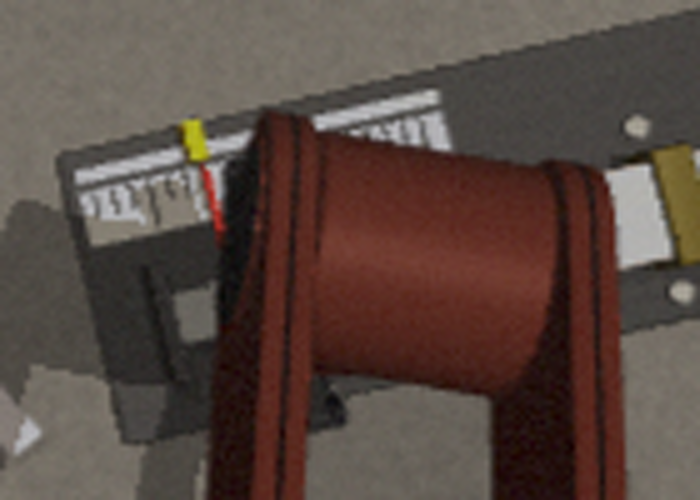

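The pointer appears to reach the flag in both views: scene crop (295,490) against (292,510), top crop (206,168) against (197,158). I'll relieve the ~20 N side load by recentring, then measure pointer y against flag y.

```bash
cat > meas.py <<'E'
from loc import *
def meas(tag):
  for v in('top','scene'):
    f=load(v+tag); im=f['color'].astype(int)
    hsv=cv2.cvtColor(f['color'],cv2.COLOR_RGB2HSV)
    m=(hsv[:,:,0]>22)&(hsv[:,:,0]<35)&(hsv[:,:,1]>180)&(hsv[:,:,2]>60)
    w=np.zeros_like(m); (x0,x1,y0,y1)=(380,420,195,220) if v=='top' else (235,260,190,215)
    w[y0:y1,x0:x1]=1; ys,xs=np.where(m&w)
    m2=(im[:,:,0]>90)&(im[:,:,1]<60)&(im[:,:,2]<60); w[:]=0
    (x0,x1,y0,y1)=(380,470,200,232) if v=='top' else (200,265,180,205)
    w[y0:y1,x0:x1]=1; yr,xr=np.where(m2&w)
    L=np.array([LOC(f,a,b,.022) for a,b in zip(xr,yr)])
    print(v,'flag px',xs.mean(),ys.mean(),xs.min(),xs.max(),ys.min(),ys.max())
    for z in (.022,.032): print('  flag loc z',z,LOC(f,xs.mean(),ys.mean(),z).round(4))
    for r in range(ys.min(),ys.max()+1): print('   row',r,xs[ys==r].min(),xs[ys==r].max(), end=';')
    print()
    i=np.argsort(L[:,0])[::-1][:12]; print('  tip',L[i].round(4).tolist()[:8], 'n',len(L))
E
python3 - <<'E'
from meas import *
env.line_to(G(-.0012,.03+.122,.0760),max_speed=.03); o=st()
print('local',RG.T@(o['position'][:2]-T0), 'Flocal',RG.T@o['ft_force'][:2])
snap('top','top4');snap('scene','scene4'); meas('4'); meas('0')
E
```

```text
t 15.9 p [0.4783 0.0018 0.0762] F [ 0.2 -6.5 -1.6] open 0.0289
local [-0.00161628  0.15075704] Flocal [-1.32521689 -6.33883789]
top flag px 398.4074074074074 207.59259259259258 396 400 204 211
  flag loc z 0.022 [0.0884 0.1517]
  flag loc z 0.032 [0.0877 0.1533]
   row 204 398 399;   row 205 396 399;   row 206 397 399;   row 207 397 400;   row 208 397 400;   row 209 397 400;   row 210 398 400;   row 211 398 400;
  tip [[0.0734, 0.151], [0.0676, 0.1497], [0.065, 0.1503], [0.0624, 0.151], [0.0592, 0.149], [0.0589, 0.1109], [0.0583, 0.1083], [0.0567, 0.1496]] n 444
scene flag px 248.2 203.86666666666667 247 250 199 208
  flag loc z 0.022 [0.0862 0.1502]
  flag loc z 0.032 [0.0967 0.153 ]
   row 199 248 249;   row 200 248 249;   row 201 247 249;   row 202 247 249;   row 203 247 249;   row 204 247 250;   row 205 247 249;   row 206 247 250;   row 207 247 249;   row 208 247 249;
  tip [[0.0619, 0.1457], [0.0618, 0.1486], [0.0576, 0.1479], [0.0533, 0.1472], [0.049, 0.1466], [0.0447, 0.1459], [0.0446, 0.1488], [0.0404, 0.1452]] n 20
top flag px 398.4074074074074 207.59259259259258 396 400 204 211
  flag loc z 0.022 [0.0884 0.1517]
  flag loc z 0.032 [0.0877 0.1533]
   row 204 398 399;   row 205 396 399;   row 206 397 399;   row 207 397 400;   row 208 397 400;   row 209 397 400;   row 210 398 400;   row 211 398 400;
  tip [[0.0705, 0.0286], [0.0679, 0.0293], [0.0653, 0.03], [0.0647, 0.0274], [0.0627, 0.0306], [0.0621, 0.0281], [0.0595, 0.0287], [0.0569, 0.0294]] n 72
scene flag px 248.17857142857142 204.21428571428572 247 250 200 208
  flag loc z 0.022 [0.0877 0.1503]
  flag loc z 0.032 [0.0981 0.1531]
   row 200 248 249;   row 201 247 249;   row 202 247 249;   row 203 247 249;   row 204 247 250;   row 205 247 249;   row 206 247 250;   row 207 247 249;   row 208 247 249;
  tip [[0.0704, 0.0264], [0.0662, 0.0254], [0.0619, 0.0244], [0.0576, 0.0262], [0.0533, 0.0252], [0.049, 0.0242], [0.0489, 0.027], [0.0447, 0.0231]] n 21
```

Both views put the flag about 3 mm beyond the pointer (top 0.153 against 0.150, scene 0.151 against 0.1475). I'll move 3 mm further.

```bash
python3 - <<'E'
from meas import *
env.line_to(G(-.0014,.03+.125,.0760),max_speed=.03); env.hold(.3);o=st()
print('local',RG.T@(o['position'][:2]-T0), 'Flocal',RG.T@o['ft_force'][:2])
snap('top','top5');snap('scene','scene5'); meas('5')
a=cv2.imread('pics/top5.png')[190:250,375:445];b=cv2.imread('pics/scene5.png')[165:215,215:285]
cv2.imwrite('pics/c7.png',np.vstack([cv2.resize(a,(490,300),interpolation=2)]+[cv2.resize(b,(490,290),interpolation=2)]))
E
```

```text
t 16.55 p [0.4775 0.0048 0.0762] F [ 1.3 -5.7 -0.6] open 0.0286
local [-0.00163548  0.15391297] Flocal [-0.05084307 -5.82103824]
top flag px 398.37931034482756 207.48275862068965 396 400 204 211
  flag loc z 0.022 [0.0887 0.1517]
  flag loc z 0.032 [0.088  0.1533]
   row 204 398 399;   row 205 396 399;   row 206 396 400;   row 207 397 400;   row 208 397 400;   row 209 397 400;   row 210 398 400;   row 211 398 400;
  tip [[0.074, 0.1536], [0.0708, 0.1516], [0.0682, 0.1523], [0.0656, 0.1529], [0.063, 0.1535], [0.0585, 0.0973], [0.0574, 0.1167], [0.0572, 0.1522]] n 449
scene flag px 248.11111111111111 204.22222222222223 247 250 200 208
  flag loc z 0.022 [0.0877 0.1502]
  flag loc z 0.032 [0.0981 0.153 ]
   row 200 248 249;   row 201 247 249;   row 202 247 249;   row 203 247 249;   row 204 247 249;   row 205 247 249;   row 206 247 250;   row 207 247 249;   row 208 247 249;
  tip [[0.0617, 0.1514], [0.0575, 0.1508], [0.0532, 0.1501], [0.0489, 0.1495], [0.0488, 0.1523], [0.0446, 0.1488], [0.0445, 0.1517], [0.0403, 0.1481]] n 18
```

View pics/c7.png

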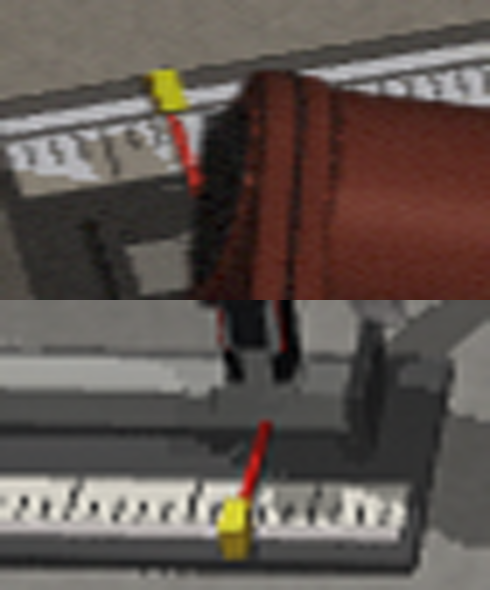

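The pointer lines up with the flag in both views (top 0.1530 against 0.153, scene 0.1510 against about 0.151). The flag pixels haven't moved. One last check of the whole scene and the hold, then I'll hand in.

```bash
python3 - <<'E'
from meas import *
a=cv2.imread('pics/top0.png').astype(int);b=cv2.imread('pics/top5.png').astype(int)
for n,(x0,y0,x1,y1) in dict(pot=(375,115,412,155),mitre=(435,112,500,162),blue=(258,160,320,218)).items():
    print(n,np.abs(a-b)[y0:y1,x0:x1].mean().round(2))
print('white px in red bin',(b[228:270,250:292].min(2)>110).sum())
env.hold(.5); o=st('final'); print(RG.T@(o['position'][:2]-T0))
print(env.close_job())
E
```

```text
pot 6.73
mitre 6.77
blue 6.99
white px in red bin 266
final t 17.15 p [0.4775 0.0048 0.0762] F [ 1.2 -4.4 -0.8] open 0.0287
[-0.00163354  0.15390262]
the job is handed in; nothing more can be done
None
```

The job is handed in at about 17 s: the offcut is in the red scrap bin, and the gauge arm is held at the yellow flag with the lock button squeezed.

- **Order:** I put the offcut in the bin before touching the gauge arm. Then I pinched the grip at 35 N and drew the arm out about 124 mm.
- **Pointer at flag:** The top view puts the pointer and the flag's middle both at y ≈ 0.153 m. The scene view puts both at about 0.151 m. The flag's pixels did not move.
- **Hold:** The fingers stood at 28.7 mm with the arm still over the last half second. The 4–6 N along the slide fits the released spring.
- **Surroundings:** The offcut is in the bin. The pot, mitre gauge and blue bin all show the same small image difference, about 7 grey levels. That looks like lighting or image noise, so I take none of them to have moved.

**One disagreement:** my gauge position was about 3 mm off sideways. The first pinch therefore put about 20 N side load and 17 N vertical load on the wrist, below the limits. I recentred before the final adjustment, and that left about 1 N of each.

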